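# Seat and lock the stem clamp of the tying vise

## Robot

A 7-joint arm with a two-finger parallel gripper is mounted at the origin on a cart in front of the work surface, level with it; the furniture and walls round the work are solid. World frame = base frame: x ahead of the robot, y to its left, z up, the work surface at z = 0. Lengths are in m, angles in degrees, forces in N, time in s.
With the tool pointing down it reaches from about 0.425 to 0.875 m from the base axis. Payload 8.4 kg.
Tool frame: the origin (TCP) lies on the mounting face of the last link; the fingertips stand 182 mm ahead of it and the grasp point (between the pads) lies 164 mm ahead of it; z points along the fingers, y is the line along which they close (so a half turn about z gives the same grasp; the last joint's range is limited). The gripper opens to 87 mm and grips with 3 to 60 N. Pads are 19 mm wide; open, the fingers measure 117 mm over their backs; the gripper's body (75 mm by 190 mm) begins 51 mm behind the grasp point.
Start: joints at [63.472, 19.091, 2.286, 83.961, -0.768, 76.965, -3.352], TCP at [0.231, -0.607, 0.405] pointing down, gripper open.
Joint ranges: [-147.57, 147.57], [-21.85, 119.76], [-74.77, 79.35], [14.55, 137.4], [-85.83, 265.84], [4.83, 119.75], [-152.11, 152.11]. Speed limits (degrees/s): [127.2, 127.2, 159.86, 159.86, 180, 180, 180].

## Interface

Orientations are given as [roll, pitch, yaw] about the fixed x, y, z axes, in that order (R = Rz(yaw) Ry(pitch) Rx(roll)).
In Python, from rig import bot, grab_frame, get_calibration gives the robot as it stands.
- The arm moves only by the shell command python3 -m handwheel 'ROWS'. ROWS is text: rows parted by semicolons, each of 7 numbers parted by spaces: the opening, from -1 (shut) to 1 (fully open), then the shift along the tool's x, y, z as a fraction of full scale, then the turn, a rotation vector about the tool's x, y, z as a fraction of full scale. A call has 1 to 12 rows; each row is the pose to reach, as a shift and turn from the pose commanded when the call began, along the tool's axes at that moment; what a row does not reach only later rows make up. Full scale, the value 1, is 10 cm for a shift and 1.5 rad for a turn. A row lasts 1/8 s, in which the tool goes at most 62.5 mm and 10.7 degrees, less where a joint would pass 70% of its speed; a pose out of reach is approached as far as the arm can. A call with a number of a shift or a turn outside -1 to 1 is refused whole. A call with a gripper value outside its range is refused whole. The fingers move at their own pace and stop on an object; the grip force is fixed at half the most. Time passes only in rows, so rows that repeat a pose let the fingers close. It gives the time, the measured TCP pose, the force, the opening and the grip force at its end, in the units of the state.
- bot.state(): the state, without advancing time (a new reading comes with each control period).
- grab_frame(name): name is "scene" or "top"; returns the picture (384x512x3 uint8, red, green, blue); there is no depth.
- get_calibration(name): a dict with "K" (3x3 intrinsics, pixels), "R" (3x3) and "t" (3): a world point X has camera coordinates R X + t. Camera axes: x right, y down, z forward; pixel columns grow to the right and rows downward; lengths in m; the calibration is good to about 2 mm. A picture is of the moment at which its call begins. get_calibration takes no time and is no camera call.
- bot.job_done(): hands the job in; it is judged then, once.
The state is a dict: "time_s": time; "joint_positions": joint angles; "qd": joint speeds; "joint_efforts": joint torques, N m; "tool_pos": TCP position; "orientation": TCP orientation; "ft_force": force on the tool from outside, world axes, zero at the start; "torque": the same for the moment, N m; "width": finger opening in m; "gripper_force": force on a finger pad.
Only numpy, scipy, OpenCV 4.12 (cv2) and the standard library are available. Lean on these libraries where they do the work, as an engineer would, in place of code of your own. Each camera call takes 0.05 s, during which the arm holds its last target. There are 200 camera calls.

## Task

The stem-clamp plate of the tying vise is sitting crooked on top of its quick-release base. Pull the base's spring bolt back by its upright handle and tip the handle over into the holding notch, so that the bolt stays back by itself; then press the plate down and turn it a little at a time until its hexagon drops fully home, flat on the floor of the recess. Finally tip the handle upright, out of the notch, so that the bolt springs fully home over the plate, and leave the marker, the pliers and the tin where they are.

Things in the scene. Friction and masses are not known exactly. Their poses are not given: they have to be found in the camera images.
- base: grey quick-release base, fixed on the desk. Origin on the desk under the centre of its hexagonal recess, z up. Hexagonal receiver 106 mm across outer flats, rim 36 mm above the desk, on a skirt 124 mm across flats, 10 mm high; a tail 56 mm wide runs along its +y to y = 156 mm and carries a spring bolt whose axis lies along y at x = 0, z = 27 mm
- rim (a point): centre of the mouth of the recess, 36 mm above the desk; axes as the base's. The recess is 82.4 mm across flats; its corners lie on the x axis and every 60 degrees, its flats at +y, -y and every 60 degrees. The bolt is 8 mm thick; at rest it sticks 10 mm out of the +y wall into the recess, 5 to 13 mm below the rim, so that the plate cannot go down; drawn back it clears the recess
- seat (a point): centre of the flat floor of the recess, 10 mm above the desk, 26 mm below the rim; axes as the base's. The plate's underside lies here when fully home; the bolt then shoots in 2 mm above the plate's hexagon
- notch (a point): middle of the holding notch, at the top of the bolt's housing. The housing is 28 mm wide (base x), from base y = 74 to 128 mm, top 40.5 mm above the desk. The handle's pin (6 mm thick) runs along y in a slot in that top, at x = 0; at its outer end the slot opens into the notch, y = 100 to 116 mm, on the base's -x side. Axes as the base's
- clamp_plate: loose aluminium stem-clamp plate, 0.28 to 0.5 kg. Origin: centre of its underside, z up. Round pilot 79.6 mm across, 3 mm high; on it a hexagon 80 mm across flats, z = 3 to 11 mm, corners on its x axis and every 60 degrees; on that a clamp block 52 (x) x 22 (y) mm, z = 11 to 49 mm. 29 mm of the flat top is free on each y side of the block: fingertips beside the block can press there
- block_top (a point): centre of the clamp block's top, 49 mm above the plate's underside; axes as the plate's. At the start the pilot hangs in the recess's mouth and the hexagon lies on the rim (underside 33 mm above the desk), 0.25 to 0.8 rad counterclockwise from fitting. It fits when its yaw is the base's plus any multiple of 60 degrees, within about 3 degrees; it then drops 23 mm (underside 10 mm above the desk)
- bolt (a joint): how far the bolt is drawn back along the base's +y, m: 0 = fully home, 0.022 = hard stop. A spring drives it home with 3 N at 0 and 6 N at the stop. With the handle tipped into the notch it rests at about 0.0148 and stays
- handle (a joint): how far the bolt's handle is tipped about the bolt's axis towards the base's -x, rad: 0 = upright, 0.65 = stop. It can tip only while the bolt is drawn more than 0.015 (pin abreast of the notch); tipped more than 0.4 the notch holds the bolt. Light friction (0.01 N m) keeps its angle. Pushed back to upright it frees the bolt, which snaps home
- grip (a point): middle of the bolt's black handle, a round knob 13.6 mm in diameter that reaches from 19 to 50 mm from the bolt's axis; this point is 37 mm from the axis. With the bolt home and the handle upright it is at base x = 0, y = 88 mm, 64 mm above the desk (knob top 77 mm). z points along the knob, y along the base's +y
- marker: marker pen, 132 x 15 x 15 mm, lying behind the base; bystander, not to be disturbed
- pliers: small pliers with red grips, 114 x 35 x 10 mm, lying to the left of the base; bystander, not to be disturbed
- wax_tin: round flat tin, 46 mm across, 17 mm high, standing behind the base; bystander, not to be disturbed
Things that resemble listed ones, but are neither listed nor needed, are in the scene too. There is more than one size of the clamp_plate; the one meant has the size given above.

How it is judged:
By the outcome, as a careful person would: the job done as asked, in the order asked, and still so for the second after the job is handed in, with the robot touching nothing.
It also fails if it takes over 72 s, if anything falls off the work surface, if the arm or the gripper's body presses on something with over 40 N, if the wrist force passes 120 N, or if a joint passes its speed limit or range.

## Working session

There is one attempt and no reset: what is moved stays moved. The work goes in short steps, Python scripts to look and compute and a shell command to move; the robot and the scene stay as the last step left them, time stands still between calls to the robot, and variables do not carry over. Pictures are saved under pics/ and viewed, at most 10 in all, crops included, and the job is handed in when it is done.

```bash
mkdir -p pics; ls; python3 - <<'E'
from rig import bot, grab_frame, get_calibration
import cv2,json
print(bot.state())
for n in("scene","top"):
    f=grab_frame(n); cv2.imwrite(f"pics/{n}0.png",f[:,:,::-1]); c=get_calibration(n); print(n,c)
E
```

```text
pics
{'time_s': 0.0, 'joint_positions': array([63.4735853 , 19.13082669,  2.28410104, 84.01098156, -0.76686809,
       76.96553298, -3.3508983 ]), 'qd': array([ 0.00889685,  0.11018498,  0.01836603, -0.00553485,  0.00658636,
       -0.08526722, -0.00865745]), 'joint_efforts': array([ 1.81409664e-04, -6.56353498e+01,  1.33508932e+00, -4.03803527e+01,
       -5.98369120e-02,  4.48083167e-02,  1.64835787e-04]), 'tool_pos': array([ 0.23120169, -0.60730175,  0.4038701 ]), 'orientation': array([-1.79908143e+02,  6.93465061e-03,  2.08432736e+01]), 'ft_force': array([-0.76074043, -0.45258373, -0.05339684]), 'torque': array([-0.01524653,  0.04204376, -0.04835038]), 'gripper_force': 0.0, 'width': 0.08695343144616932}
scene {'K': array([[400.40550728,   0.        , 250.14405273],
       [  0.        , 400.40550728, 193.03091233],
       [  0.        ,   0.        ,   1.        ]]), 'R': array([[-0.71892162, -0.6949946 ,  0.01158469],
       [-0.46506784,  0.46855898, -0.75110877],
       [ 0.51658843, -0.545376  , -0.66007683]]), 't': array([0.4302705 , 0.31296938, 0.85998692])}
top {'K': array([[377.53205745,   0.        , 260.50537972],
       [  0.        , 377.53205745, 190.79862601],
       [  0.        ,   0.        ,   1.        ]]), 'R': array([[ 0.01777669, -0.99878553,  0.04595054],
       [-0.98989995, -0.02404626, -0.1397135 ],
       [ 0.14064876, -0.04300279, -0.98912521]]), 't': array([0.02377974, 0.56948828, 0.85640017])}
```

View pics/scene0.png

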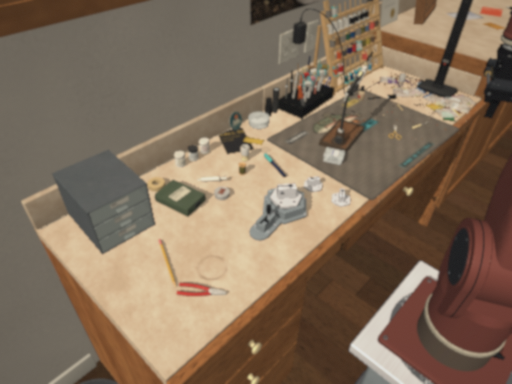

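View pics/top0.png

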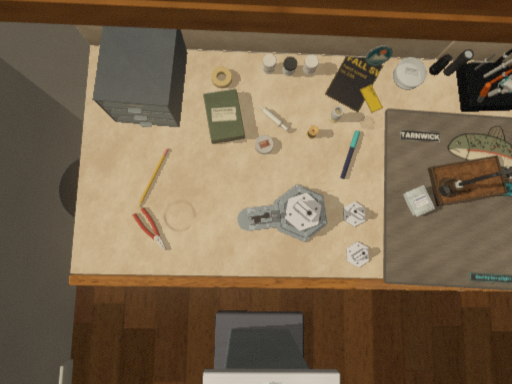

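The scene view shows the base at about (280,207), with the plate on it at (290,193). The top view shows the base hexagon at (302,213) and its tail running left to (240,218). There are three plate candidates: A in the base at top (303,212), B at (354,213) and C at (358,254), the last two lying on the desk. A fits because it is about 80 mm across and sits on the base; B and C look about half that size. I'll confirm with an enlarged crop.

```bash
python3 - <<'E'
import cv2,numpy as np
a=cv2.imread("pics/top0.png")[178:278,232:382]; b=cv2.imread("pics/scene0.png")[170:245,240:360]
A=cv2.resize(a,None,fx=5.3,fy=5.3,interpolation=cv2.INTER_CUBIC)
B=cv2.resize(b,None,fx=6.6,fy=6.6,interpolation=cv2.INTER_CUBIC)
cv2.imwrite("pics/cropA.png",A);cv2.imwrite("pics/cropB.png",B);print(A.shape,B.shape)
E
```

```text
(530, 795, 3) (495, 792, 3)
```

View pics/cropA.png

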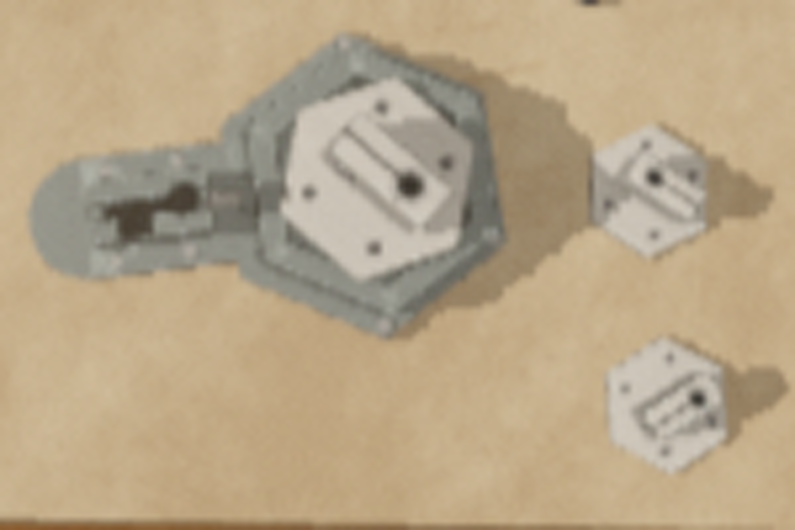

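View pics/cropB.png

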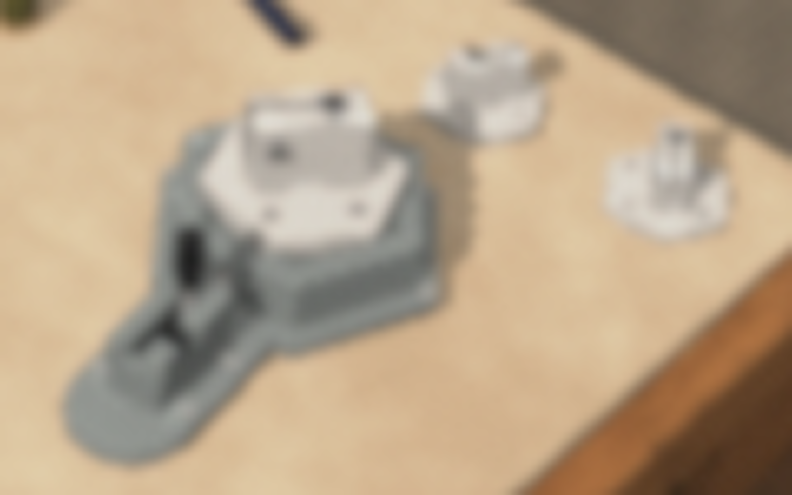

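Plate A, on the base, is confirmed: it is full size, and B and C are about 60 % of it. Base picks in crop A: skirt corners (345,35), (505,238), (388,337) and others, knob (185,197). Next I'll fit poses and triangulate.

```bash
cat > h.py <<'E'
import numpy as np
from rig import get_calibration
from scipy.optimize import least_squares
cal={n:get_calibration(n) for n in("scene","top")}
def proj(n,X):
    c=cal[n]; p=(np.atleast_2d(X)@c["R"].T+c["t"])@c["K"].T; return p[:,:2]/p[:,2:]
def ray(n,uv):
    c=cal[n]; C=-c["R"].T@c["t"]; d=c["R"].T@np.linalg.inv(c["K"])@[uv[0],uv[1],1]; return C,d/np.linalg.norm(d)
def atz(n,uv,z):
    C,d=ray(n,uv); return C+d*(z-C[2])/d[2]
def tri(a,b):
    (C,d),(D,e)=ray("top",a),ray("scene",b)
    s,t=np.linalg.lstsq(np.c_[d,-e],D-C,rcond=None)[0]; return (C+s*d+D+t*e)/2,np.linalg.norm(C+s*d-D-t*e)
def place(P,x,y,w): c,s=np.cos(w),np.sin(w); P=np.array(P,float); return np.c_[x+c*P[:,0]-s*P[:,1],y+s*P[:,0]+c*P[:,1],P[:,2]]
def hexa(r,z): return [[r*np.cos(k*np.pi/3),r*np.sin(k*np.pi/3),z] for k in range(6)]
E
python3 - <<'E'
from h import *
ta=lambda p:(np.array(p)+.5)/5.3-.5+[232,178]
sb=lambda p:(np.array(p)+.5)/6.6-.5+[240,170]
# base: skirt corners k=0.. (+x is image up, +y left, ccw) 
P=hexa(.0716,.010); px=ta([(345,35),(222,135),(240,275),(388,337),(505,238),(483,95)])
use=[0,3,4,5]
P=[P[i] for i in use]+[[0,.156,.006],[.0,.088,.077]]; px=np.r_[px[use],ta([(29,220),(188,195)])]
f=lambda q:(proj("top",place(P,*q))-px).ravel()
r=least_squares(f,[.45,-.03,0]);print("base",r.x,np.degrees(r.x[2]),(r.fun*1).round(1))
q=r.x
# plate
H=hexa(.0462,.044); H=[H[i] for i in range(6)]
hp=ta([(400,78),(295,118),(282,205),(365,280),(460,250),(472,150)])
B=[[.026,.011,.082],[-.026,.011,.082],[-.026,-.011,.082],[.026,-.011,.082]]
bp=ta([(350,115),(326,157),(418,228),(447,190)])
best=None
g=lambda v:np.r_[(proj("top",place(H,v[0],v[1],v[2]))-hp).ravel()]
r=least_squares(g,[q[0],q[1],-.3]);print("plate hex",r.x,np.degrees(r.x[2]),r.fun.round(1))
g2=lambda v:np.r_[(proj("top",place(B,v[0],v[1],v[2]))[[0,1,2,3]]-bp).ravel()]
import itertools
for w0 in (.9,):
    r=least_squares(g2,[q[0],q[1],w0]);print("block",r.x,np.degrees(r.x[2]),r.fun.round(1))
print("knob top",tri(ta((188,196)),sb((190,232))),"model",place([[0,.088,.077]],*q))
print("blocktop",tri(ta((386,172)),sb((315,113))))
print("scene knob mdl",((proj("scene",place([[0,.088,.077],[0,.088,.046]],*q))-[240,170]+.5)*6.6), "tail",(proj("scene",place([[0,.156,.01],[0,0,.085]],*q))-[240,170]+.5)*6.6)
for k in(354,213),(358,254): print("decoy",atz("top",k,.01))
print("tin,marker",atz("top",(264,145),.017),atz("top",(343,176),.01),atz("top",(358,133),.01))
E
```

```text
base [ 0.52297978 -0.06426325  0.13920332] 7.975762966161962 [-0.1 -0.9 -0.3  0.2  0.6  1.1  0.6 -0.8 -0.1  0.6 -0.6 -0.3]
plate hex [ 0.52140086 -0.06537801 -0.17553373] -10.057341728968625 [-0.5  0.1  1.  -1.2 -0.1  1.5 -0.8  0.4 -0.3 -0.3  0.7 -0.6]
block [ 0.52135323 -0.06209165 -0.62015626] -35.532336272290806 [ 9.4 -1.3  0.6  9.2 -8.9  1.6 -1.  -9.7]
knob top (array([0.51055273, 0.02170287, 0.0726483 ]), np.float64(0.0011410735626452813)) model [[0.51076941 0.02288552 0.077     ]]
blocktop (array([ 0.52041121, -0.06397566,  0.07810066]), np.float64(0.00341061406451235))
scene knob mdl [[189.99313107 225.85959175]
 [186.84857288 281.44639823]] tail [[ 88.29331211 440.1152204 ]
 [308.37263539  97.62497287]]
decoy [ 0.52349986 -0.19665719  0.01      ]
decoy [ 0.42412687 -0.20475266  0.01      ]
tin,marker [0.68679483 0.02814948 0.017     ] [ 0.61526681 -0.17051264  0.01      ] [ 0.72713536 -0.21044196  0.01      ]
```

```bash
cat >> h.py <<'E'
from rig import bot
from scipy.spatial.transform import Rotation as Ro
BX,BY,BW=.5228,-.0643,np.radians(7.9)
def need(bp,yaw=0,tilt=0,world=False):
    """grasp point in base coords (m) ; yaw deg rel. to base; tilt deg about base y (towards -x negative)"""
    s=bot.state(); R0=Ro.from_euler("xyz",s["orientation"],degrees=True)
    R1=Ro.from_euler("z",BW)*Ro.from_euler("y",tilt,degrees=True)*Ro.from_euler("z",yaw,degrees=True)*Ro.from_euler("x",180,degrees=True)
    g=place([bp],BX,BY,BW)[0]; t=g-R1.apply([0,0,.164])
    print("t",s["time_s"],"shift",(R0.inv().apply(t-s["tool_pos"])/.1).round(3),"turn",((R0.inv()*R1).as_rotvec()/1.5).round(3),"TCP target",t.round(4))
def where():
    s=bot.state(); R=Ro.from_euler("xyz",s["orientation"],degrees=True); g=s["tool_pos"]+R.apply([0,0,.164])
    print("grasp pt in base mm",(place([g-[BX,BY,0]],0,0,-BW)[0]*1000).round(1),"rpy",s["orientation"].round(1),"F",s["ft_force"].round(1),"w",s["width"].round(4),"gf",s["gripper_force"],"t",s["time_s"])
E
python3 -c "
from h import *
where(); need([0,.088,.16])"
```

```text
Traceback (most recent call last):
  File "h.py", line 27, in where
    print("grasp pt in base mm",(place([g-[BX,BY,0]],0,0,-BW)[0]*1000).round(1),"rpy",s["orientation"].round(1),"F",s["ft_force"].round(1),"w",s["width"].round(4),"gf",s["gripper_force"],"t",s["time_s"])
                                                                                                                                               ^^^^^^^^^^^^^^^^
AttributeError: 'float' object has no attribute 'round'
```

```bash
sed -i 's/s\["width"\].round(4)/round(s["width"],4)/' h.py
python3 -c "
from h import *
where(); need([0,.088,.16])"
```

```text
grasp pt in base mm [-363.5 -497.6  239.9] rpy [-179.9    0.    20.8] F [-0.4  1.1  0.6] w 0.0868 gf 0.0 t 0.1
t 0.1 shift [ 4.854 -4.894  0.806] turn [-0.001  0.     0.151] TCP target [0.5107 0.0229 0.324 ]
```

```bash
python3 -m handwheel '-0.3 0.97 -0.98 0 0 0 0;-0.3 0.97 -0.98 0 0 0 0;-0.3 0.97 -0.98 0 0 0 0'
python3 -m handwheel '-0.3 0.97 -0.98 0 0 0 0;-0.3 0.97 -0.98 0 0 0 0;-0.3 0.97 -0.98 0 0 0 0'
python3 -m handwheel '-0.3 0.97 -0.98 0 0 0 0;-0.3 0.97 -0.98 0 0 0 0;-0.3 0.97 -0.98 0 0 0 0'
python3 -m handwheel '-0.3 0.97 -0.98 0 0 0 0;-0.3 0.97 -0.98 0 0 0 0;-0.3 0.97 -0.98 0 0 0 0'
python3 -c "
from h import *
where(); need([0,.088,.16])"
```

```text
time_s: 0.48
tool_pos: [0.2895, -0.4777, 0.4047]
orientation: [-179.9, -0.1, 21.2]
ft_force: [-0.1, -1.1, -0.2]
width: 0.0646
gripper_force: 0.0
time_s: 0.85
tool_pos: [0.3445, -0.3522, 0.4049]
orientation: [-180.0, -0.0, 21.1]
ft_force: [-1.0, -0.9, -0.7]
width: 0.0354
gripper_force: 0.0
time_s: 1.23
tool_pos: [0.3999, -0.2267, 0.4049]
orientation: [180.0, -0.0, 21.1]
ft_force: [0.5, -0.3, 0.2]
width: 0.0306
gripper_force: 0.0
time_s: 1.6
tool_pos: [0.4556, -0.101, 0.4049]
orientation: [-180.0, -0.0, 21.1]
ft_force: [-1.0, -0.7, -0.1]
width: 0.0304
gripper_force: 0.0
grasp pt in base mm [-71.5 -27.  240.9] rpy [-180.    -0.    21.1] F [-1.  -0.7 -0.1] w 0.0304 gf 0.0 t 1.6
t 1.6 shift [ 0.959 -0.957  0.81 ] turn [-0.    -0.     0.153] TCP target [0.5107 0.0229 0.324 ]
```

```bash
python3 -m handwheel '-0.3 0.96 -0.96 0.5 0 0 0.153;-0.3 0.96 -0.96 0.81 0 0 0.153;-0.3 0.96 -0.96 0.81 0 0 0.153;-0.3 0.96 -0.96 0.81 0 0 0.153;-0.3 0.96 -0.96 0.81 0 0 0.153' >/dev/null
python3 - <<'E'
from h import *
import cv2
from rig import grab_frame
where(); need([0,.088,.067])
a=grab_frame("top")[150:270,210:360,::-1]; b=grab_frame("scene")[150:245,235:345,::-1]
A=cv2.resize(a,(500,400),interpolation=cv2.INTER_CUBIC);B=cv2.resize(b,(463,400),interpolation=cv2.INTER_CUBIC)
cv2.imwrite("pics/c2.png",cv2.resize(np.hstack([A,B]),(795,330)))
E
```

```text
grasp pt in base mm [ -1.1  83.8 159.7] rpy [180.    0.    7.6] F [-0.5 -1.7  1.1] w 0.0306 gf 0.0 t 2.225
t 2.225 shift [ 0.01  -0.042  0.927] turn [ 0.     0.    -0.004] TCP target [0.5107 0.0229 0.231 ]
```

View pics/c2.png

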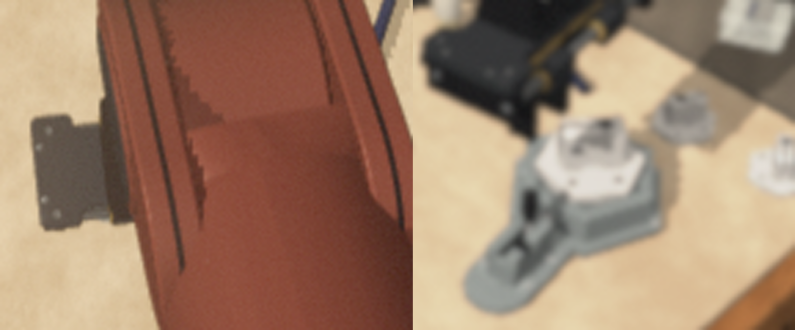

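The gripper is above the knob in the scene crop (knob about (530,205), fingers about (525,120)). Descending now and closing at the end.

```bash
python3 -m handwheel '-0.3 0.01 -0.04 0 0 0 0;-0.3 0.01 -0.04 0.2 0 0 0;-0.3 0.01 -0.04 0.4 0 0 0;-0.3 0.01 -0.04 0.6 0 0 0;-0.3 0.01 -0.04 0.8 0 0 0;-0.3 0.01 -0.04 0.92 0 0 0;-0.3 0.01 -0.04 0.92 0 0 0'
python3 -c "
from h import *
where()"
python3 -m handwheel '-1 0 0 0 0 0 0;-1 0 0 0 0 0 0;-1 0 0 0 0 0 0;-1 0 0 0 0 0 0'
python3 -c "
from h import *
where()"
```

```text
time_s: 3.2
tool_pos: [0.5102, 0.0247, 0.2314]
orientation: [-180.0, 0.1, 7.7]
ft_force: [1.1, -0.4, -0.4]
width: 0.0306
gripper_force: 0.0
grasp pt in base mm [-0.4 89.9 67.4] rpy [-1.8e+02  1.0e-01  7.7e+00] F [ 1.1 -0.4 -0.4] w 0.0306 gf 0.0 t 3.2
time_s: 3.7
tool_pos: [0.5108, 0.0245, 0.2323]
orientation: [180.0, -0.1, 7.7]
ft_force: [0.3, -3.5, 3.4]
width: 0.0128
gripper_force: 30.0
grasp pt in base mm [ 0.5 89.4 68.3] rpy [ 1.8e+02 -1.0e-01  7.7e+00] F [ 0.3 -3.5  3.4] w 0.0128 gf 30.002434733323753 t 3.7
```

```bash
python3 -m handwheel '-1 0 -0.06 0 0 0 0;-1 0 -0.13 0 0 0 0;-1 0 -0.19 0 0 0 0;-1 0 -0.19 0 0 0 0'
python3 -c "
from h import *
where()
need([0.0005-.042*np.sin(.52),.1085,.027+.0415*np.cos(.52)],tilt=-30)
"
```

```text
time_s: 4.2
tool_pos: [0.5081, 0.0438, 0.2322]
orientation: [179.9, -0.0, 7.7]
ft_force: [-0.3, -4.9, 5.5]
width: 0.0126
gripper_force: 30.0
grasp pt in base mm [  0.4 109.   68.2] rpy [179.9  -0.    7.7] F [-0.3 -4.9  5.5] w 0.0126 gf 30.00935004092753 t 4.2
t 4.2 shift [-1.026  0.01   0.271] turn [ 0.001  0.349 -0.002] TCP target [0.4065 0.0291 0.205 ]
```

```bash
python3 -m handwheel '-1 -0.14 0 0.005 0 0.047 0;-1 -0.285 0 0.02 0 0.093 0;-1 -0.43 0 0.045 0 0.14 0;-1 -0.565 0 0.079 0 0.186 0;-1 -0.565 0 0.079 0 0.186 0'
python3 -c "
from h import *
where()
for a in (8,16,24,30,33):need([0.0005-.0412*np.sin(np.radians(a)),.109,.027+.0412*np.cos(np.radians(a))],tilt=-a)
print(bot.state()['joint_positions'].round(1),bot.state()['torque'])
"
```

```text
time_s: 4.82
tool_pos: [0.4514, 0.0357, 0.2244]
orientation: [179.9, -16.1, 7.7]
ft_force: [1.1, -5.1, 1.8]
width: 0.0129
gripper_force: 30.0
grasp pt in base mm [-11.3 108.4  66.9] rpy [179.9 -16.1   7.7] F [ 1.1 -5.1  1.8] w 0.0129 gf 30.00002115033567 t 4.825
t 4.825 shift [ 0.294 -0.003  0.025] turn [ 0.002 -0.095 -0.003] TCP target [0.48   0.0398 0.2302]
t 4.825 shift [ 0.008 -0.002  0.004] turn [ 0.002 -0.002 -0.003] TCP target [0.4523 0.036  0.2243]
t 4.825 shift [-0.278 -0.001  0.023] turn [ 0.002  0.091 -0.003] TCP target [0.4256 0.0323 0.2145]
t 4.825 shift [-0.489  0.     0.064] turn [ 0.002  0.161 -0.002] TCP target [0.4067 0.0296 0.2047]
t 4.825 shift [-0.592  0.     0.092] turn [ 0.002  0.196 -0.002] TCP target [0.3976 0.0284 0.1991]
[ 23.7   3.9 -34.6 127.2   5.5  33.6 -97. ] [-1.15445575 -0.07785019 -0.32147501]
```

```bash
python3 -m handwheel '-1 -0.14 0 0.008 0 0.046 0;-1 -0.278 0 0.023 0 0.091 0;-1 -0.39 0 0.042 0 0.128 0;-1 -0.489 0 0.064 0 0.161 0;-1 -0.489 0 0.064 0 0.161 0'
python3 -c "
from h import *
where()
for a in (30,33):need([0.0005-.0412*np.sin(np.radians(a)),.109,.027+.0412*np.cos(np.radians(a))],tilt=-a)
print(bot.state()['joint_positions'].round(1),bot.state()['torque'])
"
```

```text
time_s: 5.45
tool_pos: [0.4113, 0.0309, 0.2081]
orientation: [-179.8, -28.5, 7.8]
ft_force: [-1.0, -6.6, -1.6]
width: 0.0125
gripper_force: 30.0
grasp pt in base mm [-19.1 110.   64. ] rpy [-179.8  -28.5    7.8] F [-1.  -6.6 -1.6] w 0.0125 gf 30.000860416330397 t 5.45
t 5.45 shift [-0.058  0.007  0.008] turn [-0.001  0.017 -0.001] TCP target [0.4067 0.0296 0.2047]
t 5.45 shift [-0.165  0.007  0.013] turn [-0.001  0.052 -0.001] TCP target [0.3976 0.0284 0.1991]
[ 47.7  -2.6 -56.3 137.1  -6.2  15.9 -85.8] [-1.20301391  0.98275013 -0.60556273]
```

```bash
python3 -m handwheel '-1 0 0.03 0 0 0 0;-1 0 0.055 0 0 0 0;-1 0 0.055 0 0 0 0'
python3 -c "
from h import *
where()"
```

```text
time_s: 5.82
tool_pos: [0.4124, 0.0249, 0.2082]
orientation: [-179.8, -28.5, 7.7]
ft_force: [-2.2, -4.4, -0.0]
width: 0.0131
gripper_force: 30.0
grasp pt in base mm [-18.9 103.8  64. ] rpy [-179.8  -28.5    7.7] F [-2.2 -4.4 -0. ] w 0.0131 gf 30.00141158234328 t 5.825
```

```bash
python3 -m handwheel '-0.3 0 0 0 0 0 0;-0.3 0 0 0 0 0 0;-0.3 0 0 0 0 0 0;-0.3 0 0 -0.2 0 0 0;-0.3 0 0 -0.5 0 0 0;-0.3 0 0 -0.9 0 0 0;-0.3 0 0 -0.9 0 0 0'
python3 - <<'E'
from h import *
import cv2
from rig import grab_frame
where()
b=grab_frame("scene")[170:245,240:340,::-1]
cv2.imwrite("pics/c3.png",cv2.resize(b,(800,600),interpolation=cv2.INTER_CUBIC))
print(((proj("scene",place([[-.0247,.1028,.0642],[0,.088,.077],[0,.1028,.077]],BX,BY,BW))-[240,170]+.5)*8).round())
E
```

```text
time_s: 6.7
tool_pos: [0.3709, 0.019, 0.2888]
orientation: [-179.7, -28.6, 7.6]
ft_force: [0.7, 0.2, 0.3]
width: 0.0304
gripper_force: 0.0
grasp pt in base mm [-60.4 104.  144.8] rpy [-179.7  -28.6    7.6] F [0.7 0.2 0.3] w 0.0304 gf 0.0 t 6.7
[[266. 358.]
 [230. 274.]
 [205. 298.]]
```

View pics/c3.png

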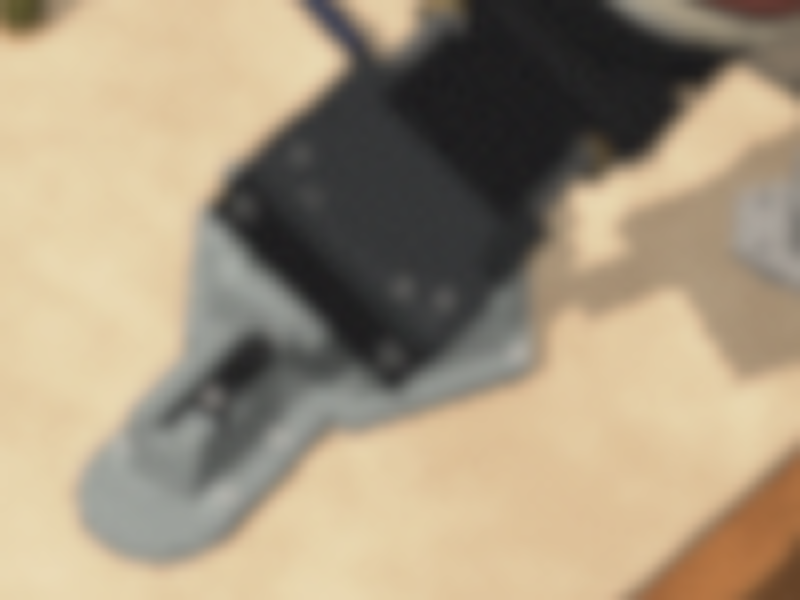

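The handle is tipped into the notch, with its tip at about (255,350) against a model position of (266,358). The bolt is holding by itself. Next is the plate.

```bash
python3 -c "
from h import *
need([0,0.05,.17],yaw=20);need([0,0,.15],yaw=42)
print(bot.state()['joint_positions'].round(1))
"
```

```text
t 6.75 shift [1.44  0.537 0.263] turn [ 0.056 -0.33  -0.229] TCP target [ 0.5159 -0.0148  0.334 ]
t 6.75 shift [1.345 1.037 0.437] turn [ 0.12  -0.319 -0.479] TCP target [ 0.5228 -0.0643  0.314 ]
[ 41.9 -21.8 -42.7 137.3 -32.5  33.7 -61.3]
```

```bash
python3 -m handwheel '-0.3 0.3 0.05 -0.1 0 -0.1 0;0.4 0.6 0.15 -0.05 0 -0.22 0;0.4 0.95 0.3 0 0 -0.33 0;0.4 0.95 0.3 0 0 -0.33 0;0.4 0.95 0.3 0 0 -0.33 0'
python3 -c "
from h import *
where();need([0,0,.15],yaw=42)
print(bot.state()['joint_positions'].round(1))
"
```

```text
time_s: 7.38
tool_pos: [0.4573, 0.0014, 0.3327]
orientation: [-179.7, -0.3, 7.9]
ft_force: [-0.7, 0.8, 0.7]
width: 0.0583
gripper_force: 0.0
grasp pt in base mm [-55.1  74.9 168.7] rpy [-179.7   -0.3    7.9] F [-0.7  0.8  0.7] w 0.0583 gf 0.0 t 7.375
t 7.375 shift [0.557 0.741 0.185] turn [-0.002 -0.004 -0.489] TCP target [ 0.5228 -0.0643  0.314 ]
[ 56.8   4.2 -63.2 112.7   3.8  65.2 -90. ]
```

```bash
python3 -m handwheel '0.4 0.3 0.4 0 0 0 -0.12;0.4 0.557 0.741 0 0 0 -0.24;0.4 0.557 0.741 0.185 0 0 -0.36;0.4 0.557 0.741 0.185 0 0 -0.489;0.4 0.557 0.741 0.185 0 0 -0.489;0.4 0.557 0.741 0.185 0 0 -0.489'
python3 -c "
from h import *
where();need([0,0,.065],yaw=42)
print(bot.state()['joint_positions'].round(1))
"
```

```text
time_s: 8.12
tool_pos: [0.5222, -0.0644, 0.3153]
orientation: [179.9, -0.2, 49.7]
ft_force: [-0.6, -0.4, -0.8]
width: 0.0607
gripper_force: 0.0
grasp pt in base mm [1.000e-01 2.000e-01 1.513e+02] rpy [179.9  -0.2  49.7] F [-0.6 -0.4 -0.8] w 0.0607 gf 0.0 t 8.125
t 8.125 shift [0.001 0.002 0.863] turn [ 0.001 -0.003 -0.003] TCP target [ 0.5228 -0.0643  0.229 ]
[ 58.1  19.8 -65.1 105.3  19.4  67.1 -53.6]
```

```bash
python3 -m handwheel '0.4 0 0 0.2 0 0 0;0.4 0 0 0.4 0 0 0;0.4 0 0 0.6 0 0 0;0.4 0 0 0.75 0 0 0;0.4 0 0 0.86 0 0 0;0.4 0 0 0.86 0 0 0'
python3 -m handwheel '-1 0 0 0 0 0 0;-1 0 0 0 0 0 0;-1 0 0 0 0 0 0;-1 0 0 0 0 0 0;-1 0 0 0 0 0 0'
python3 -c "
from h import *
where();print(bot.state()['joint_positions'].round(1),bot.state()['torque'])
"
```

```text
time_s: 8.88
tool_pos: [0.5231, -0.0647, 0.2281]
orientation: [-180.0, -0.3, 49.9]
ft_force: [0.5, -0.4, 0.1]
width: 0.061
gripper_force: 0.0
time_s: 9.5
tool_pos: [0.523, -0.0649, 0.2288]
orientation: [180.0, -0.3, 49.8]
ft_force: [-0.5, 0.5, 0.7]
width: 0.0216
gripper_force: 30.0
grasp pt in base mm [ 0.7 -0.1 64.8] rpy [180.   -0.3  49.8] F [-0.5  0.5  0.7] w 0.0216 gf 29.992696554400027 t 9.5
[ 53.   26.3 -60.2 109.8  26.5  59.  -58.9] [0.01199328 0.12686671 0.0759243 ]
```

The block is gripped, at width 21.6 mm. Now pressing lightly.

```bash
python3 -m handwheel '-1 0 0 0.02 0 0 0;-1 0 0 0.04 0 0 0;-1 0 0 0.04 0 0 0'
python3 -c "
from h import *
where()"
```

```text
time_s: 9.88
tool_pos: [0.5235, -0.0641, 0.2275]
orientation: [179.9, -0.2, 49.9]
ft_force: [-16.0, -0.6, 39.8]
width: 0.0217
gripper_force: 30.0
grasp pt in base mm [ 1.3  0.3 63.5] rpy [179.9  -0.2  49.9] F [-16.   -0.6  39.8] w 0.0217 gf 30.00784597825259 t 9.875
```

```bash
python3 -m handwheel '-1 0 0 -0.02 0 0 0;-1 0 0 -0.02 0 0 -0.035;-1 0 0 -0.02 0 0 -0.07;-1 0 0 -0.02 0 0 -0.105;-1 0 0 -0.02 0 0 -0.14;-1 0 0 -0.02 0 0 -0.14'
python3 -c "
from h import *
where();print(bot.state()['torque'])"
```

```text
time_s: 10.62
tool_pos: [0.523, -0.0645, 0.2274]
orientation: [180.0, -0.2, 61.9]
ft_force: [-5.5, 1.9, 11.4]
width: 0.0216
gripper_force: 30.0
grasp pt in base mm [ 0.7  0.2 63.4] rpy [180.   -0.2  61.9] F [-5.5  1.9 11.4] w 0.0216 gf 30.034588366870594 t 10.625
[-0.08860051  1.07914799 -0.21392255]
```

```bash
for i in 1 2; do :; done
python3 -m handwheel '-1 -0.003 -0.006 0 0 0 -0.03;-1 -0.003 -0.006 0 0 0 -0.03' | egrep 'pos|ori|force'
python3 -m handwheel '-1 0 0 0 0 0 -0.02;-1 0 0 0 0 0 -0.02'| egrep 'pos|ori|force'
python3 -m handwheel '-1 0 0 0 0 0 -0.02;-1 0 0 0 0 0 -0.02'| egrep 'pos|ori|force'
```

```text
tool_pos: [0.5225, -0.0643, 0.2273]
orientation: [179.9, -0.3, 64.5]
ft_force: [-3.5, 3.0, 8.6]
gripper_force: 30.0
tool_pos: [0.5223, -0.064, 0.2271]
orientation: [180.0, -0.3, 66.2]
ft_force: [-1.7, 3.3, 5.5]
gripper_force: 30.0
tool_pos: [0.5223, -0.0642, 0.2265]
orientation: [179.9, -0.3, 67.9]
ft_force: [1.3, 3.7, -3.0]
gripper_force: 30.0
```

The force vanished at yaw 67.9°, so the hexagon is aligned. Pushing down.

```bash
python3 -m handwheel '-1 0 0 0.02 0 0 0;-1 0 0 0.04 0 0 0;-1 0 0 0.04 0 0 0'| egrep 'pos|ori|force'
```

```text
tool_pos: [0.5225, -0.0645, 0.2225]
orientation: [179.9, -0.3, 67.9]
ft_force: [3.4, 6.0, -3.1]
gripper_force: 30.0
```

```bash
python3 -m handwheel '-1 0.004 0 0.03 0 0 0;-1 0.004 0 0.06 0 0 0;-1 0.004 0 0.09 0 0 0;-1 0.004 0 0.12 0 0 0;-1 0.004 0 0.15 0 0 0;-1 0.004 0 0.15 0 0 0'| egrep 'pos|ori|force'
```

```text
tool_pos: [0.5227, -0.0644, 0.2074]
orientation: [179.9, -0.3, 67.9]
ft_force: [4.2, 5.0, -4.9]
gripper_force: 30.0
```

```bash
python3 -m handwheel '-1 0.003 0 0.01 0 0 0;-1 0.003 0 0.02 0 0 0;-1 0.003 0 0.03 0 0 0;-1 0.003 0 0.03 0 0 0'| egrep 'pos|ori|force'
```

```text
tool_pos: [0.5228, -0.0643, 0.2048]
orientation: [179.9, -0.2, 67.9]
ft_force: [1.0, 2.0, 2.3]
gripper_force: 30.0
```

```bash
python3 -m handwheel '-1 0 0 0.008 0 0 0;-1 0 0 0.015 0 0 0;-1 0 0 0.015 0 0 0'| egrep 'pos|ori|force'
python3 -m handwheel '0.2 0 0 0 0 0 0;0.2 0 0 0 0 0 0;0.2 0 0 0 0 0 0;0.2 0 0 0 0 0 0'| egrep 'pos|ori|force|wid'
```

```text
tool_pos: [0.5229, -0.064, 0.2047]
orientation: [179.9, -0.1, 67.9]
ft_force: [-8.9, 1.9, 25.2]
gripper_force: 30.0
tool_pos: [0.5235, -0.0651, 0.2038]
orientation: [179.8, -0.2, 67.8]
ft_force: [4.3, -2.0, 6.1]
width: 0.0494
gripper_force: 2.8
```

```bash
python3 -m handwheel '-0.15 0 0 0 0 0 0;-0.15 0 0 0 0 0 0;-0.15 0 0 0 0 0 0'| egrep 'pos|ori|force|wid'
python3 -m handwheel '-0.15 0 0 -0.1 0 0 0;-0.15 0 0 -0.3 0 0 0;-0.15 0 0 -0.6 0 0 0;-0.15 0 0 -0.9 0 0 0;-0.15 0 0 -0.9 0 0 0'| egrep 'pos|ori|force|wid'
python3 - <<'E'
from h import *
need([-.2,0.1,.2]); need([-.085,.1035,.066]);print(bot.state()['joint_positions'].round(1))
E
```

```text
tool_pos: [0.5226, -0.0643, 0.2037]
orientation: [179.9, -0.2, 67.9]
ft_force: [-2.7, 1.1, 12.0]
width: 0.0383
gripper_force: 6.1
tool_pos: [0.5232, -0.0644, 0.296]
orientation: [179.7, -0.3, 67.9]
ft_force: [0.1, -0.3, -1.1]
width: 0.0371
gripper_force: 0.0
t 14.875 shift [-0.133 -2.232 -0.693] turn [ 0.002 -0.005  0.698] TCP target [0.311  0.0073 0.364 ]
t 14.875 shift [ 0.467 -1.261  0.655] turn [ 0.002 -0.005  0.698] TCP target [0.4244 0.0265 0.23  ]
[ 59.9  23.5 -68.5 106.3  23.9  66.1 -39. ]
```

```bash
python3 - <<'E'
from h import *
need([-.062,0.1,.13])
E
```

```text
t 14.875 shift [ 0.555 -1.041  0.017] turn [ 0.002 -0.005  0.698] TCP target [0.4476 0.0262 0.294 ]
```

```bash
python3 -m handwheel '-1 0.1 -0.2 0 0 0 0.11;-1 0.2 -0.4 0 0 0 0.22;-1 0.3 -0.6 0 0 0 0.33;-1 0.4 -0.8 0 0 0 0.44;-1 0.5 -1 0 0 0 0.55;-1 0.555 -1 0 0 0 0.66;-1 0.555 -1 0 0 0 0.698;-1 0.555 -1 0 0 0 0.698;-1 0.555 -1 0 0 0 0.698' | egrep 'wid|force'
python3 - <<'E'
from h import *
import cv2
from rig import grab_frame
where();need([-.062,0.1,.073]);print(bot.state()['joint_positions'].round(1))
a=grab_frame("top")[170:250,225:345,::-1]; b=grab_frame("scene")[165:245,235:335,::-1]
cv2.imwrite("pics/c4.png",np.vstack([cv2.resize(np.hstack([a,b]),(800,291),interpolation=cv2.INTER_CUBIC)]))
E
```

```text
ft_force: [-0.0, 0.2, -1.1]
width: 0.0002
gripper_force: 0.0
grasp pt in base mm [-58.9  98.4 129.2] rpy [-179.8   -0.2    8. ] F [-0.   0.2 -1.1] w 0.0002 gf 0.0 t 16.0
t 16.0 shift [-0.028 -0.019  0.562] turn [-0.002 -0.002  0.001] TCP target [0.4476 0.0262 0.237 ]
[ 54.4   7.8 -65.4 116.    8.   60.8 -96.7]
```

View pics/c4.png

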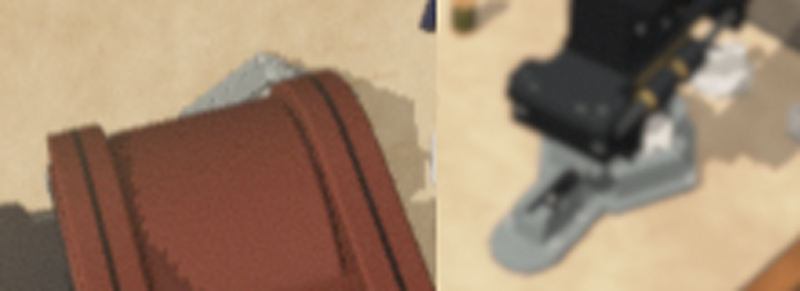

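The handle is still tipped, with the knob at right-crop (570,190). Descending beside it, then pushing towards +x.

```bash
python3 -m handwheel '-1 -0.03 -0.02 0.2 0 0 0;-1 -0.03 -0.02 0.4 0 0 0;-1 -0.03 -0.02 0.56 0 0 0;-1 -0.03 -0.02 0.56 0 0 0' | egrep 'wid|force'
python3 -m handwheel '-1 0.1 0 0 0 0 0;-1 0.2 0 0 0 0 0;-1 0.25 0 0 0 0 0;-1 0.3 0 0 0 0 0;-1 0.35 0 0 0 0 0;-1 0.4 0 0 0 0 0;-1 0.4 0 0 0 0 0' | egrep 'pos|force'
python3 - <<'E'
from h import *
where()
E
```

```text
ft_force: [-0.2, -0.5, -0.1]
width: 0.0005
gripper_force: 0.0
tool_pos: [0.4875, 0.032, 0.2374]
ft_force: [-0.2, 0.5, 0.1]
gripper_force: 0.0
grasp pt in base mm [-21.1 100.8  73.4] rpy [-179.8   -0.2    7.9] F [-0.2  0.5  0.1] w 0.0003 gf 0.0 t 17.475
```

```bash
for k in 1; do
python3 -m handwheel '-1 0.03 0 0 0 0 0;-1 0.03 0 0 0 0 0' | egrep 'pos|ft'
python3 -m handwheel '-1 0.015 0 0 0 0 0;-1 0.015 0 0 0 0 0' | egrep 'pos|ft'
python3 -m handwheel '-1 0.01 0 0 0 0 0;-1 0.01 0 0 0 0 0' | egrep 'pos|ft'; done
python3 - <<'E'
from h import *
import cv2
from rig import grab_frame
where()
a=grab_frame("top")[170:250,225:345,::-1]; b=grab_frame("scene")[175:245,240:340,::-1]
cv2.imwrite("pics/c5.png",cv2.resize(b,(800,560),interpolation=cv2.INTER_CUBIC))
E
```

```text
tool_pos: [0.4903, 0.0323, 0.2375]
ft_force: [0.2, -0.2, -0.3]
tool_pos: [0.4915, 0.0325, 0.2374]
ft_force: [-0.3, -0.4, 0.9]
tool_pos: [0.4923, 0.0326, 0.2373]
ft_force: [-4.5, -0.3, 2.0]
grasp pt in base mm [-16.5 100.7  73.3] rpy [-1.798e+02 -1.000e-01  7.900e+00] F [-4.5 -0.3  2. ] w 0.0004 gf 2.080002687871456 t 18.225
```

View pics/c5.png

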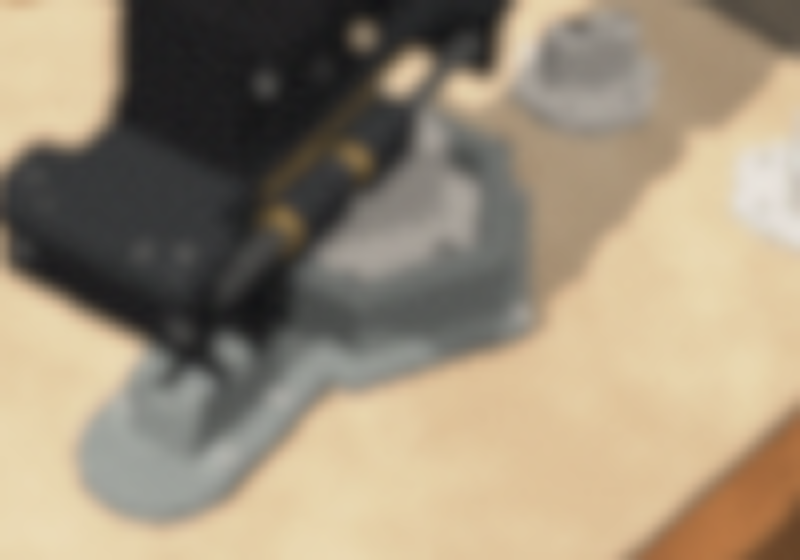

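Contact at x = -16.5 mm with 4.5 N matches the handle being against its upright stop. Retreating for a clear look.

```bash
python3 -m handwheel '-1 -0.2 0 0 0 0 0;-1 -0.4 0 0 0 0 0;-1 -0.4 0 -0.5 0 0 0;-1 -0.4 0 -1 0 0 0;-1 -0.4 0 -1 0 0 0' | egrep 'pos|ft'
python3 -m handwheel '-1 0 0.5 -0.5 0 0 0;-1 0 1 -0.5 0 0 0;-1 0 1 -0.5 0 0 0' | egrep 'pos|ft'
python3 -m handwheel '-1 0 0.5 0 0 0 0;-1 0 1 0 0 0 0;-1 0 1 0 0 0 0' | egrep 'pos|ft'
python3 -m handwheel '-1 0 0.5 0 0 0 0;-1 0 1 0 0 0 0;-1 0 1 0 0 0 0' | egrep 'pos|ft'
python3 - <<'E'
from h import *
import cv2
from rig import grab_frame
where()
F=lambda n:np.mean([grab_frame(n).astype(float) for _ in range(4)],0).astype(np.uint8)[:,:,::-1]
t,s=F("top"),F("scene"); cv2.imwrite("pics/topF.png",t);cv2.imwrite("pics/sceneF.png",s)
a=cv2.resize(t[180:245,235:335],(400,260),interpolation=cv2.INTER_CUBIC); b=cv2.resize(s[175:240,240:340],(400,260),interpolation=cv2.INTER_CUBIC)
c=cv2.resize(t,(400,300)); d=cv2.resize(s,(400,300))
cv2.imwrite("pics/c6.png",np.vstack([np.hstack([a,b]),np.hstack([c,d])]))
m=lambda P:proj("scene",place(P,BX,BY,BW))
print("knob top home",(m([[0,.088,.077],[0,.103,.077]])-[240,175])*4+[400,0],"blocktop home/up",(m([[0,0,.059],[0,0,.082]])-[240,175])*4+[400,0])
d0=cv2.absdiff(cv2.imread("pics/top0.png"),t).max(2)
for n,(u,v) in dict(tin=(264,145),marker=(350,155),pliers=(149,228),B=(354,213),C=(358,254)).items(): print(n,(d0[v-22:v+22,u-22:u+22]>40).sum())
E
```

```text
tool_pos: [0.4544, 0.0273, 0.3408]
ft_force: [0.0, 0.1, -0.7]
tool_pos: [0.4666, -0.0772, 0.3868]
ft_force: [-0.2, 0.5, 0.2]
tool_pos: [0.4798, -0.1752, 0.3853]
ft_force: [-0.1, 1.1, -0.2]
tool_pos: [0.4935, -0.2737, 0.3849]
ft_force: [0.3, 1.1, -0.6]
grasp pt in base mm [ -57.2 -202.6  220.9] rpy [-179.7   -0.2    7.6] F [ 0.3  1.1 -0.6] w 0.0007 gf 0.0 t 20.075
knob top home [[513.24063664 114.91617982]
 [500.40164403 127.35542479]] blocktop home/up [[582.49437027  65.56481713]
 [584.81778661  40.57077532]]
tin 0
marker 0
pliers 0
B 79
C 0
```

View pics/c6.png

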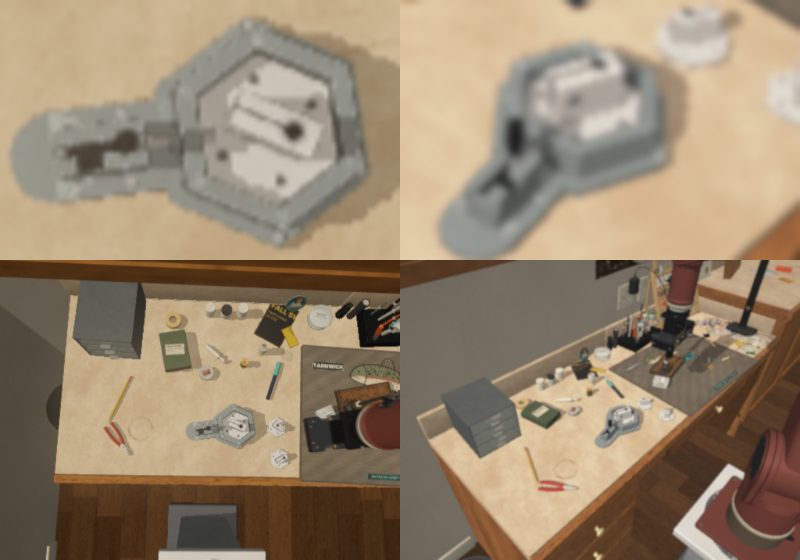

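The final view shows the plate flush in the recess and the knob upright at (515,120), against a home model of (513,115). The bolt tip sticks in over the plate at (200,140), and the bystanders have not moved. B's pixel change is the base's shifted shadow.

```bash
python3 -c "
from rig import bot
print(bot.job_done())"
```

```text
the job is handed in; nothing more can be done
None
```

The job is handed in after about 20 s of robot time: the plate is fully home, the handle is upright, the bolt has sprung home over the plate, and the marker, pliers and tin have not moved.

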